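# Make up a leaded and a lead-free soldering kit in their foam-lined trays

## Robot

A 7-joint arm with a two-finger parallel gripper is mounted at the origin on a cart in front of the work surface, level with it; the furniture and walls round the work are solid. World frame = base frame: x ahead of the robot, y to its left, z up, the work surface at z = 0. Lengths are in m, angles in rad, forces in N, time in s.
With the tool pointing down it reaches from about 0.35 to 0.9 m from the base axis. Payload 8.1 kg.
Tool frame: the origin (TCP) lies midway between the tips of the shut fingers; the grasp point (between the pads) lies 19 mm behind it; z points along the fingers, y is the line along which they close (so a half turn about z gives the same grasp; the last joint's range is limited). The gripper opens to 92 mm and grips with 3 to 60 N. Pads are 19 mm wide; open, the fingers measure 130 mm over their backs; the gripper's body (75 mm by 190 mm) begins 47 mm behind the grasp point.
Start: joints at [1.177, 0.434, 0.025, 1.573, -0.012, 1.134, -0.075], TCP at [0.179, -0.599, 0.227] pointing down, gripper open.
Joint ranges: [-2.62, 2.62], [-0.44, 2.09], [-1.27, 1.32], [0.08, 2.57], [-1.32, 4.46], [0.12, 2], [-2.74, 2.74]. Speed limits (rad/s): [2.22, 2.22, 3.01, 3.01, 3.14, 3.14, 3.14].

## Interface

Orientations are given as a rotation vector (axis times angle).
In Python, from cell import arm gives the robot as it stands.
- The arm moves only by the tool carry_out, never from a script. Its arguments are lists of equal length, an entry for each row: "claw": the finger opening in cm, from 0 to 9.18; "delta_pos": the shift along the tool's x, y, z in cm, a list of three; "angular": the turn, a rotation vector about the tool's x, y, z in rad, a list of three. In form: {"claw": [claw, ...], "delta_pos": [[dx, dy, dz], ...], "angular": [[ax, ay, az], ...]}. A call has 1 to 20 rows; each row shifts and turns the commanded pose from where the row before left it, along the tool's axes as they then stand; what a row does not reach is not made up. A row lasts 1/10 s, in which the tool goes at most 50 mm and 8.59 degrees, less where a joint would pass 70% of its speed; a pose out of reach is approached as far as the arm can. A call with a gripper value outside its range is refused whole. The fingers move at their own pace and stop on an object; "force" is the grip in N (left out, the last holds). Time passes only in rows, so rows that do not move let the fingers close. It gives the time, the measured TCP pose, the force, the opening and the grip force at its end, in the units of the state.
- arm.observe(): the state, without advancing time (a new reading comes with each control period).
- arm.get_image(name): name is "side" or "top"; returns a dict with "frame" (384x512x3 uint8, red, green, blue), "mtx" (3x3 intrinsics, pixels), "T" (4x4, takes a point from camera to world coordinates). Camera axes: x right, y down, z forward; pixel columns grow to the right and rows downward; lengths in m; the calibration is good to about 2 mm. A picture is of the moment at which its call begins. There is no depth.
- arm.sign_off(): hands the job in; it is judged then, once.
Trained networks look in a picture, given as the dict that the camera call returned (one of the last four; its "shot" number tells which), for a name from the list of things; names that differ only in an ending like _2 or _b are one class to them, and where a whole thing is asked for, a point or a joint stands for the part that bears it (a point fixed in the world has none). Each returns a list of dicts, best first, with "conf" (0 to 1); they miss things now and then, are a little off and sometimes report something else, mostly with a low value. They report only what shows in the picture. A call takes as long as a camera call. They do not tell look-alikes from the thing itself.
- arm.look_for(label, picture): "centre" ([column, row] as shares, 0 to 1, of the picture: columns of its width, rows of its height, amid what is visible of it).
- arm.trace(label, picture): "region" (384x512 bool, what is visible of it) and "centre" ([column, row] as shares, 0 to 1, of the picture: columns of its width, rows of its height, amid what is visible of it).
- arm.place_of(label, picture): "centre" ([column, row] as shares, 0 to 1, of the picture: columns of its width, rows of its height: a listed point, or the origin of a listed thing).
The state is a dict: "clock": time; "joints": joint angles; "dq": joint speeds; "joint_efforts": joint torques, N m; "position": TCP position; "ee_rot": TCP orientation; "force": force on the tool from outside, world axes, zero at the start; "ft_torque": the same for the moment, N m; "width": opening from 0.0 (shut) to 1.0 (fully open); "gripper_force": force on a finger pad.
Only numpy, scipy, OpenCV 4.12 (cv2) and the standard library are available. Lean on these libraries where they do the work, as an engineer would, in place of code of your own. Each camera call takes 0.05 s, during which the arm holds its last target. There are 200 camera calls.

## Task

Make up the two soldering kits so that leaded and lead-free materials stay apart: the red tray, which already has its brush, gets the orange-topped solder spool and the flux jar with the dark blue lid, and the green tray gets the yellow-topped blue solder spool, the small amber jar with the black lid and the amber flux syringe. Seat everything fully down in the cut-out meant for it, spools standing in the large round wells, jars upright in the small round wells, the syringe flat in the long slot (either way round). Leave the clear syringe and the small flat wick spool where they are.

Things in the scene. Friction and masses are not known exactly. Their poses are not given: they have to be found in the camera images.
- red_tray: Fixed tray, red rim, 148 x 178 x 17 mm, 10 mm lips on its y ends. Origin: underside centre, z up. Black foam, top at z 15, with red-floored cut-outs (mm): large round well, 68 across, centre x -28 y +41, floor z 5; small round well, 58 across, centre x -28 y -41, floor z 5; long slot, 146 along y, 42 along x, centre x +38 y 0, floor z 9. A pink brush lies in its slot (top z 18).
- green_tray: Fixed tray, green rim, 148 x 178 x 17 mm, 10 mm lips on its y ends. Origin: underside centre, z up. Black foam, top at z 15, with green-floored cut-outs (mm): large round well, 68 across, centre x -28 y +41, floor z 5; small round well, 58 across, centre x -28 y -41, floor z 5; long slot, 146 along y, 42 along x, centre x +38 y 0, floor z 9. All empty.
- orange_spool: Solder spool with an orange top and white flanges, upright, 48 mm diameter, 30 mm high, about 120 g. Origin: centre of its underside, z up. Take it round the sides, at least 15 mm above its foot, so that the fingers stay over the tray's foam. Goes into the red tray's large well.
- yellow_spool: Solder spool with a yellow top and blue flanges, upright, 52 mm diameter, 34 mm high, about 120 g. Origin: centre of its underside, z up. Take it round the sides, at least 15 mm above its foot, so that the fingers stay over the tray's foam. Goes into the green tray's large well.
- flux_jar: White flux jar with a dark blue screw lid, upright, 42 mm diameter, 43 mm high, about 80 g. Origin: centre of its underside, z up. Take it round the sides, at least 15 mm above its foot, so that the fingers stay over the tray's foam. Goes into the red tray's small well.
- amber_jar: Small amber jar with a black screw lid, upright, 36 mm diameter, 31 mm high, about 80 g. Origin: centre of its underside, z up. Take it round the sides, at least 15 mm above its foot, so that the fingers stay over the tray's foam. Goes into the green tray's small well.
- amber_syringe: Flux syringe lying flat, amber barrel with a black cap; 129 mm long along its own y, 16 mm high; flange 28 mm wide. Origin: centre of its underside. Cap at the -y end, plunger at the +y end; body 16 mm wide from y = -58 to y = +34 mm; take it across the barrel near y = -10 mm. 18 g. Goes into the green tray's long slot.
- clear_syringe: Flux syringe lying flat, clear-white barrel with a red cap; 129 mm long along its own y, 16 mm high; flange 28 mm wide. Origin: centre of its underside. Cap at the -y end, plunger at the +y end; body 16 mm wide from y = -58 to y = +34 mm; take it across the barrel near y = -10 mm. 18 g. Not part of either kit: leave it.
- wick_spool: Small flat white spool of desoldering wick lying flat, 34 mm diameter, 8 mm high; origin: centre of its underside. Not part of either kit: leave it.
Mind the look-alikes: they are no part of the job. There is more than one size of the amber_jar; the job needs the larger.

How it is judged:
At the end, for the whole second after the job is handed in: Each of the five things rests in its own cut-out of its own tray: spools and jars within 12.5 mm of the well's centre along each tray axis, the syringe within 14.5 mm across and 15.5 mm along the slot and 0.28 rad of its line; all within 3 mm of the floor, within 0.12 rad of upright (flat), at rest (x of orange_spool in the frame of red_tray between -0.0405 and -0.0155 m and y of orange_spool in the frame of red_tray between 0.0285 and 0.0535 m and z of orange_spool in the frame of red_tray between 0.002 and 0.008 m and angle between each of orange_spool, flux_jar, yellow_spool, amber_jar, amber_syringe's own z axis and vertical below 0.12 rad and linear speed of each of orange_spool, flux_jar, yellow_spool, amber_jar, amber_syringe below 0.02 m/s and x of flux_jar in the frame of red_tray between -0.0405 and -0.0155 m and y of flux_jar in the frame of red_tray between -0.0535 and -0.0285 m and z of flux_jar in the frame of red_tray between 0.002 and 0.008 m and x of yellow_spool in the frame of green_tray between -0.0405 and -0.0155 m and y of yellow_spool in the frame of green_tray between 0.0285 and 0.0535 m and z of yellow_spool in the frame of green_tray between 0.002 and 0.008 m and x of amber_jar in the frame of green_tray between -0.0405 and -0.0155 m and y of amber_jar in the frame of green_tray between -0.0535 and -0.0285 m and z of amber_jar in the frame of green_tray between 0.002 and 0.008 m and x of amber_syringe in the frame of green_tray between 0.0235 and 0.0525 m and y of amber_syringe in the frame of green_tray between -0.0155 and 0.0155 m and z of amber_syringe in the frame of green_tray between 0.006 and 0.012 m and angle between the y axis of amber_syringe and the y axis of green_tray, either way round below 0.28 rad); the robot touches nothing.
It fails at once if the clear syringe is moved by more than 30 mm (distance of clear_syringe from where it was at the start of the episode above 0.03 m).
It fails at once if the wick spool is moved by more than 30 mm (distance of wick_spool from where it was at the start of the episode above 0.03 m).
It also fails if it takes over 120 s, if anything falls off the work surface, if the arm or the gripper's body presses on something with over 40 N, if the wrist force passes 120 N, or if a joint passes its speed limit or range.

## Working session

There is one attempt and no reset: what is moved stays moved. The work goes in short steps, Python scripts to look and compute and a tool call to move; the robot and the scene stay as the last step left them, time stands still between calls to the robot, and variables do not carry over. Pictures are saved under pics/ and viewed, at most 14 in all, crops included, and the job is handed in when it is done.

Besides the shell and the picture viewer there is one more tool, called after "Call:" by a JSON object that holds its "op" and its "data", one argument or row to a line. carry_out: Moves the arm, as the interface text tells. Its arguments: {"type":"object","properties":{"claw":{"type":"array","items":{"type":"number"}},"delta_pos":{"type":"array","items":{"type":"array","items":{"type":"number"}}},"angular":{"type":"array","items":{"type":"array","items":{"type":"number"}}},"force":{"type":"number"}},"required":["claw","delta_pos","angular"]}

```bash
mkdir -p pics; cat > h.py <<'E'
import numpy as np, cv2
from cell import arm
from scipy.spatial.transform import Rotation as R
def ray(p,c,z):
    # c = shares -> world point at height z
    u=np.array([c[0]*512,c[1]*384,1.]); d=p["T"][:3,:3]@np.linalg.solve(p["mtx"],u); o=p["T"][:3,3]
    return o+d*(z-o[2])/d[2]
def proj(p,X):
    q=np.linalg.inv(p["T"])@np.append(X,1); q=p["mtx"]@q[:3]; return q[:2]/q[2]
def save(n,im): cv2.imwrite('pics/'+n+'.png',im[...,::-1])
E
python3 - <<'E'
from h import *
s=arm.observe(); print(s["position"],s["ee_rot"],s["clock"])
for n in("top","side"):
    p=arm.get_image(n); save(n+"0",cv2.resize(p["frame"],None,fx=1.5,fy=1.5,interpolation=cv2.INTER_CUBIC)); print(n,p["T"].round(3).tolist())
    for l in "red_tray green_tray orange_spool yellow_spool flux_jar amber_jar amber_syringe clear_syringe wick_spool".split():
        z={'red_tray':0,'green_tray':0}.get(l,0)
        for r in arm.place_of(l,p)[:3]:
            c=r["centre"]; print(l,round(r["conf"],2),(np.array(c)*[512,384]).round(1),ray(p,c,z).round(3)[:2])
E
```

```text
[ 0.1790136  -0.59827781  0.22594768] [-3.10693960e+00 -4.54819967e-01  5.32394856e-04] 0.0
top [[-0.022, -0.983, 0.185, 0.346], [-1.0, 0.02, -0.015, 0.06], [0.011, -0.185, -0.983, 1.047], [0.0, 0.0, 0.0, 1.0]]
red_tray 0.64 [218.5 206.5] [0.497 0.132]
red_tray 0.5 [326.5 165.7] [ 0.602 -0.16 ]
green_tray 0.96 [135.6 204.7] [0.506 0.35 ]
green_tray 0.66 [307.8 225.9] [ 0.441 -0.102]
orange_spool 0.75 [344.6 230.9] [ 0.425 -0.198]
yellow_spool 0.55 [309.3 224.3] [ 0.445 -0.106]
yellow_spool 0.23 [271.6 178.4] [ 0.57  -0.011]
flux_jar 0.83 [348.1 192.3] [ 0.528 -0.214]
amber_jar 0.57 [277.4 224.7] [ 0.445 -0.022]
amber_jar 0.5 [368.1 237.9] [ 0.406 -0.258]
amber_jar 0.34 [221.4 207.8] [0.493 0.124]
amber_syringe 0.79 [298.9 185.9] [ 0.548 -0.083]
amber_syringe 0.35 [348.3 191.6] [ 0.53  -0.214]
clear_syringe 0.62 [327.2 165.5] [ 0.602 -0.162]
clear_syringe 0.54 [272.6 177.8] [ 0.571 -0.014]
wick_spool 0.63 [330.  165.3] [ 0.603 -0.17 ]
side [[0.977, -0.129, 0.168, 0.39], [-0.212, -0.651, 0.729, -0.583], [0.015, -0.748, -0.664, 0.609], [0.0, 0.0, 0.0, 1.0]]
red_tray 0.93 [235.5 183.9] [0.505 0.121]
red_tray 0.39 [275.8 217.5] [ 0.574 -0.013]
green_tray 0.94 [221.1 134.7] [0.502 0.349]
green_tray 0.26 [226.8 255.7] [ 0.447 -0.1  ]
orange_spool 0.74 [226.2 297.1] [ 0.431 -0.195]
yellow_spool 0.8 [225.2 256.2] [ 0.444 -0.1  ]
flux_jar 0.56 [281.3 299.3] [ 0.53 -0.22]
amber_jar 0.86 [226.3 328. ] [ 0.421 -0.256]
amber_jar 0.53 [222.4 229.3] [ 0.45  -0.025]
amber_syringe 0.92 [276.  243.8] [ 0.555 -0.089]
clear_syringe 0.85 [274.3 213.4] [0.574 0.   ]
wick_spool 0.67 [309.4 267.2] [ 0.605 -0.161]
```

View pics/top0.png

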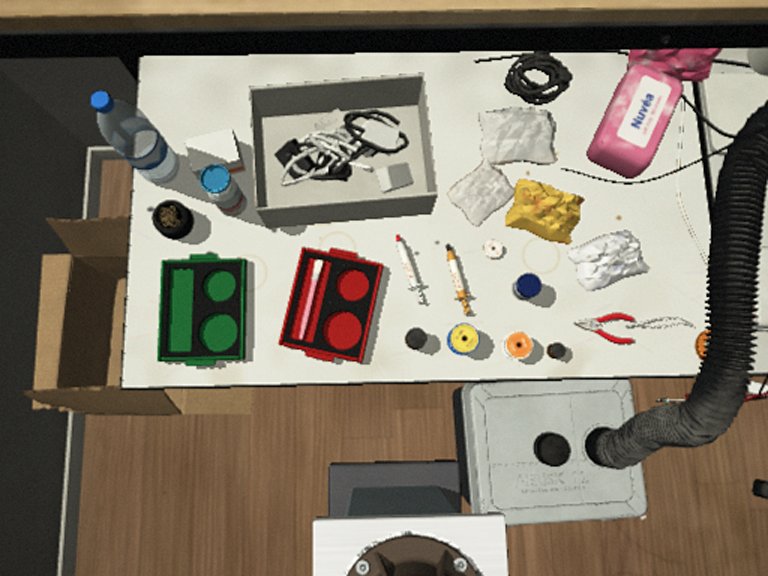

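View pics/side0.png

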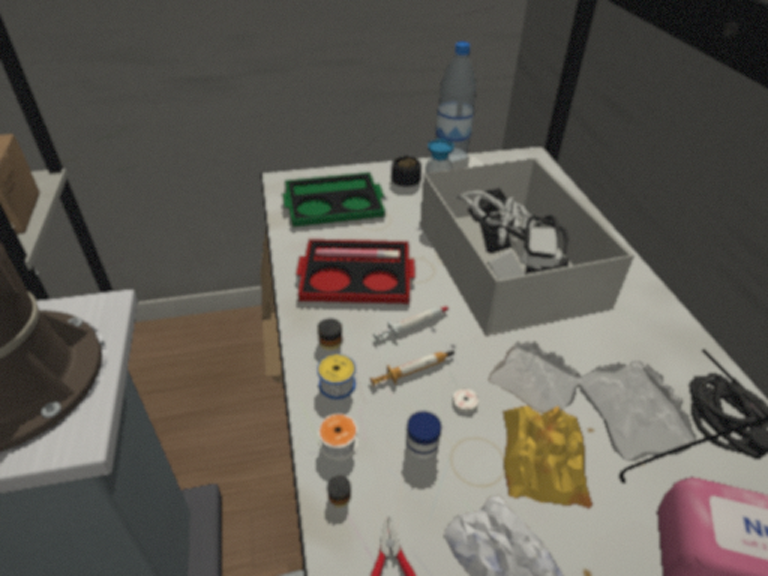

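In the top view (768 px wide picture), the green tray is at (203,308) and the red tray at (332,303). Both have their slot on the left and the large well at the bottom, so tray yaw is about +90°.

Candidates:
- **amber_jar:** (415,338) or the smaller-looking one at (556,351). The description points to the larger, at (415,338).
- **Spools:** yellow at (464,338), orange at (518,345), and the flat wick spool at (494,248).
- **flux_jar:** (529,286). The blue-capped bottle at (215,180) and the dark pot at (173,219) are distractors.
- **amber_syringe:** (458,280). The clear one is at (410,268).

Next I'll fit the poses and check the choice in a close crop.

```bash
cat >> h.py <<'E'
from scipy.optimize import least_squares
D={'orange_spool':(24,30),'yellow_spool':(26,34),'flux_jar':(21,43),'amber_jar':(18,31)}
def cylmask(p,x,y,r,h):
    a=np.linspace(0,2*np.pi,40); P=[proj(p,[x+r*np.cos(t),y+r*np.sin(t),z]) for t in a for z in(0,h)]
    return cv2.convexHull(np.array(P,np.float32))[:,0]
def cen(poly):
    m=cv2.moments(poly.astype(np.float32)[:,None]); return np.array([m['m10'],m['m01']])/m['m00'],m['m00']
def masks(l,p,near,h):
    out=[]
    for r in arm.trace(l,p):
        if np.linalg.norm(ray(p,r["centre"],h/2)[:2]-near)<.035: out.append(r["region"])
    return out
E
cat > fit.py <<'E'
from h import *
near={'orange_spool':(.428,-.196),'yellow_spool':(.445,-.103),'flux_jar':(.529,-.217),'amber_jar':(.447,-.023)}
P={n:arm.get_image(n) for n in("top","side")}
for l,(r,h) in D.items():
    r,h=r/1e3,h/1e3
    for lab,nr in ([(l,near[l])] if l!='amber_jar' else [(l,near[l]),('amber_jar',(.413,-.257))]):
      for n,p in P.items():
        m=masks(lab,p,np.array(nr),h)
        if not m: print(l,n,'none'); continue
        ys,xs=np.nonzero(m[0]); c=np.array([xs.mean(),ys.mean()])+.5
        s=least_squares(lambda q:cen(cylmask(p,*q,r,h))[0]-c,nr,diff_step=1e-3).x
        print(l,n,s.round(4),'area',len(xs),'model',round(cen(cylmask(p,*s,r,h))[1]))
for n,p in P.items():
    hsv=cv2.cvtColor(p["frame"],cv2.COLOR_RGB2HSV); H,S,V=cv2.split(hsv)
    for t,mk,nr in(('red',((H<8)|(H>172))&(S>150)&(V>60),(.5,.13)),('green',(H>45)&(H<85)&(S>110)&(V>50),(.5,.35))):
        ncomp,lb,st,ce=cv2.connectedComponentsWithStats(mk.astype(np.uint8))
        for i in range(1,ncomp):
            w=ray(p,(ce[i]+.5)/[512,384],.007)
            if st[i,4]>80 and np.linalg.norm(w[:2]-nr)<.13: print(n,t,st[i].tolist(),w[:2].round(4))
for n,p in P.items():
    m=masks('amber_syringe',p,np.array([.55,-.086]),.016)
    ys,xs=np.nonzero(m[0]); W=np.array([ray(p,((x+.5)/512,(y+.5)/384),.008)[:2] for x,y in zip(xs,ys)])
    mu=W.mean(0); d=np.linalg.svd(W-mu,full_matrices=False)[2][0]; d*=np.sign(d[0]); t=(W-mu)@d
    print('syr',n,mu.round(4),d.round(3),np.degrees(np.arctan2(d[1],d[0])).round(1),t.min(),t.max(),'mid',(mu+d*(t.min()+t.max())/2).round(4),len(xs))
p=P['top']['frame']; q=P['side']['frame']
a=cv2.resize(p[150:260,255:395],(700,550),interpolation=cv2.INTER_CUBIC); save('crop0',a)
E
python3 fit.py
```

```text
orange_spool top [ 0.4257 -0.1942] area 321 model 326
orange_spool side [ 0.4302 -0.1917] area 675 model 706
yellow_spool top [ 0.4389 -0.1016] area 370 model 366
yellow_spool side [ 0.4429 -0.0999] area 662 model 686
flux_jar top [ 0.5273 -0.2176] area 283 model 282
flux_jar side [ 0.5317 -0.2145] area 622 model 668
amber_jar top [ 0.4426 -0.0205] area 153 model 172
amber_jar side [ 0.4452 -0.0188] area 314 model 318
amber_jar top [ 0.4156 -0.2626] area 111 model 206
amber_jar side [ 0.4209 -0.2629] area 305 model 529
top red [186, 165, 69, 77, 695] [0.499  0.1211]
top red [193, 172, 17, 55, 287] [0.512  0.1757]
top red [202, 173, 19, 56, 345] [0.5079 0.1493]
top red [224, 180, 22, 21, 362] [0.5381 0.0869]
top red [215, 208, 26, 26, 525] [0.4584 0.1058]
top green [105, 169, 58, 75, 609] [0.4892 0.3453]
top green [112, 179, 17, 56, 841] [0.4986 0.3862]
top green [136, 181, 21, 20, 321] [0.5411 0.3189]
top green [134, 209, 25, 26, 490] [0.459  0.3192]
side red [199, 161, 77, 41, 940] [0.489  0.0931]
side red [209, 171, 57, 4, 118] [0.5073 0.1559]
side red [242, 181, 23, 13, 229] [0.5446 0.0896]
side green [195, 119, 49, 11, 305] [0.5052 0.3932]
side green [190, 122, 66, 28, 708] [0.4989 0.3126]
syr top [ 0.55   -0.0984] [0.972 0.233] 13.5 -0.06362586046427622 0.056709187309346855 mid [ 0.5467 -0.0992] 232
syr side [ 0.5485 -0.0965] [0.975 0.222] 12.8 -0.061877879071662485 0.06627406403488514 mid [ 0.5507 -0.096 ] 376
```

View pics/crop0.png

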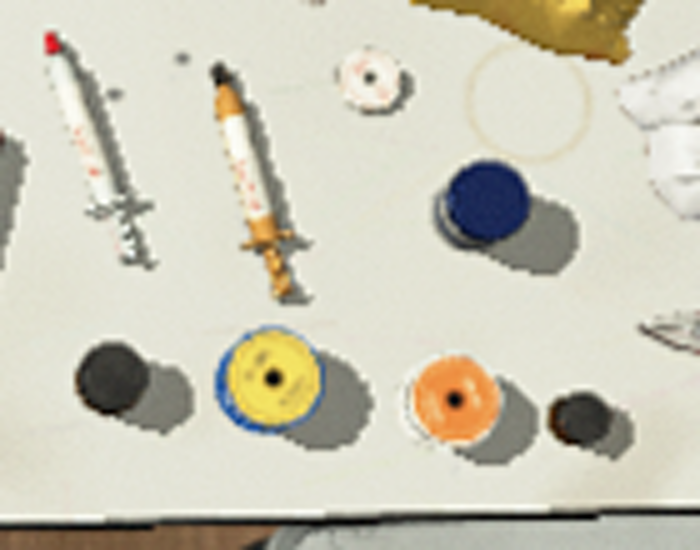

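Crop: the large amber jar at (112,378) is clearly wider than the small one at (580,418), so I'll take the first. The syringe cap points to +x. A hose sits near the start pose, so I'll check that before moving.

```bash
python3 - <<'E'
from h import *
p=arm.get_image("top")
for X in([.179,-.598,.227],[.179,-.598,.35],[.179,-.598,0],[.3,-.4,.25],[.43,-.3,.2],[0,0,0]): print(X,proj(p,X).round())
save('br',cv2.resize(p["frame"][130:,290:],(666,762))[:600])
E
```

```text
[0.179, -0.598, 0.227] [584. 343.]
[0.179, -0.598, 0.35] [645. 357.]
[0.179, -0.598, 0] [509. 325.]
[0.3, -0.4, 0.25] [483. 283.]
[0.43, -0.3, 0.2] [415. 220.]
[0, 0, 0] [275. 409.]
```

View pics/br.png

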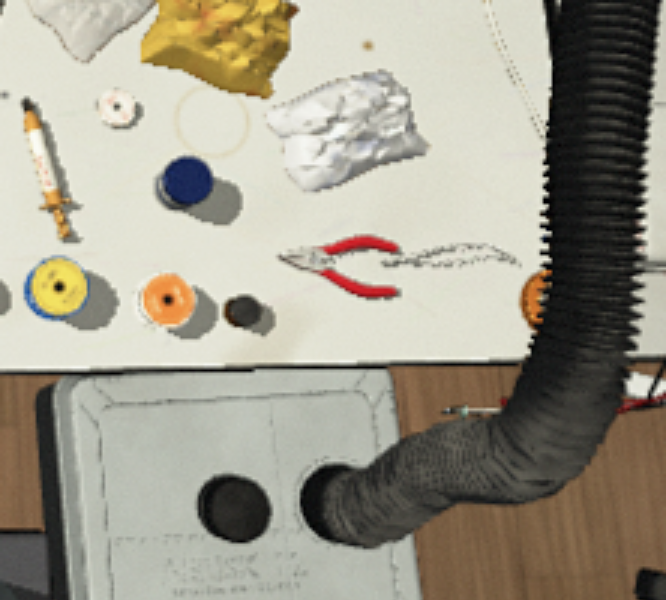

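```bash
python3 - <<'E'
from h import *
p=arm.get_image("top"); s=arm.get_image("side")
for px in [(405,298),(440,285),(470,285),(490,260),(497,200),(505,130),(497,170)]:
    L=[]
    for z in np.arange(-.4,.9,.02):
        X=ray(p,(px[0]/512,px[1]/384),z); q=np.linalg.inv(s["T"])@np.append(X,1); u=proj(s,X)
        vis=q[2]>0.02 and 0<=u[0]<512 and 0<=u[1]<384
        L.append((round(z,2),vis))
    v=[z for z,b in L if b]; print(px,'visible z',(min(v),max(v)) if v else None,[ray(p,(px[0]/512,px[1]/384),z)[:2].round(2).tolist() for z in(-.1,0,.2,.4)])
print(s["frame"][330:,150:260].mean((0,1)), s["frame"][380,::64].tolist())
E
```

```text
(405, 298) visible z (np.float64(0.04), np.float64(0.5)) [[0.24, -0.38], [0.25, -0.34], [0.27, -0.26], [0.29, -0.19]]
(440, 285) visible z (np.float64(0.14), np.float64(0.5)) [[0.28, -0.48], [0.28, -0.43], [0.29, -0.34], [0.31, -0.24]]
(470, 285) visible z (np.float64(0.2), np.float64(0.52)) [[0.27, -0.57], [0.28, -0.51], [0.29, -0.4], [0.31, -0.29]]
(490, 260) visible z (np.float64(0.24), np.float64(0.52)) [[0.34, -0.63], [0.34, -0.57], [0.34, -0.45], [0.34, -0.33]]
(497, 200) visible z (np.float64(0.26), np.float64(0.52)) [[0.51, -0.67], [0.5, -0.61], [0.47, -0.48], [0.44, -0.35]]
(505, 130) visible z (np.float64(0.26), np.float64(0.52)) [[0.73, -0.73], [0.69, -0.66], [0.63, -0.52], [0.56, -0.38]]
(497, 170) visible z (np.float64(0.24), np.float64(0.52)) [[0.6, -0.69], [0.58, -0.62], [0.54, -0.49], [0.49, -0.36]]
[134.72609428 122.60084175 108.32878788] [[61, 65, 64], [64, 70, 68], [76, 75, 74], [106, 86, 68], [161, 160, 150], [114, 113, 109], [168, 167, 157], [78, 49, 57]]
```

The side view bounds the hose: near the path it stays below about 0.24 m. I'll rise to about 0.43 m first, then cross over it.

Call:
{"op": "carry_out", "data": {
  "claw": [9,9,9,9,9,9,9,9,9],
  "delta_pos": [
    [0,0,-2],
    [0,0,-3],
    [0,0,-3],
    [0,0,-3],
    [0,0,-3],
    [0,0,-3],
    [0,0,-3],
    [0,0,0],
    [0,0,0]
  ],
  "angular": [
    [0,0,0],
    [0,0,0],
    [0,0,0.1],
    [0,0,0.1],
    [0,0,0.09],
    [0,0,0],
    [0,0,0],
    [0,0,0],
    [0,0,0]
  ],
  "force": 25
}}

```text
clock: 2.75
position: [0.1793, -0.599, 0.4271]
ee_rot: [3.14, 0.001, 0.001]
force: [-0.3, 0.7, -0.8]
width: 0.977
gripper_force: 0.0
```

Call:
{"op": "carry_out", "data": {
  "claw": [6.4,6.4,6.4,6.4,6.4,6.4,6.4,6.4,6.4,6.4,6.4,6.4,6.4,6.4,6.4,6.4,6.4,6.4,6.4,6.4],
  "delta_pos": [
    [2,-3.4,0],
    [2,-3.4,0],
    [2,-3.4,0],
    [2,-3.4,0],
    [2,-3.4,0],
    [2,-3.4,0],
    [2,-3.4,0],
    [2,-3.4,0],
    [2,-3.4,0],
    [2,-3.4,0],
    [2,-3.4,0],
    [2.9,-3.4,0],
    [0,0,4],
    [0,0,4],
    [0,0,4],
    [0,0,4],
    [0,0,4],
    [0,0,4],
    [0,0,4],
    [0,0,4]
  ],
  "angular": [
    [0,0,0],
    [0,0,0],
    [0,0,0],
    [0,0,0],
    [0,0,0],
    [0,0,0],
    [0,0,0],
    [0,0,0],
    [0,0,0],
    [0,0,0],
    [0,0,0],
    [0,0,0],
    [0,0,0],
    [0,0,0],
    [0,0,0],
    [0,0,0],
    [0,0,0],
    [0,0,0],
    [0,0,0],
    [0,0,0]
  ]
}}

```text
clock: 4.75
position: [0.4265, -0.1901, 0.1044]
ee_rot: [-3.141, -0.001, 0.002]
force: [1.0, -0.6, -0.0]
width: 0.696
gripper_force: 0.0
```

```bash
python3 - <<'E'
from h import *
s=arm.observe(); print(s["position"].round(4) if hasattr(s["position"],'round') else s["position"])
p=arm.get_image("side"); save('s1',cv2.resize(p["frame"][200:360,150:370],(770,560)))
E
```

```text
[ 0.4265 -0.1901  0.1044]
```

View pics/s1.png

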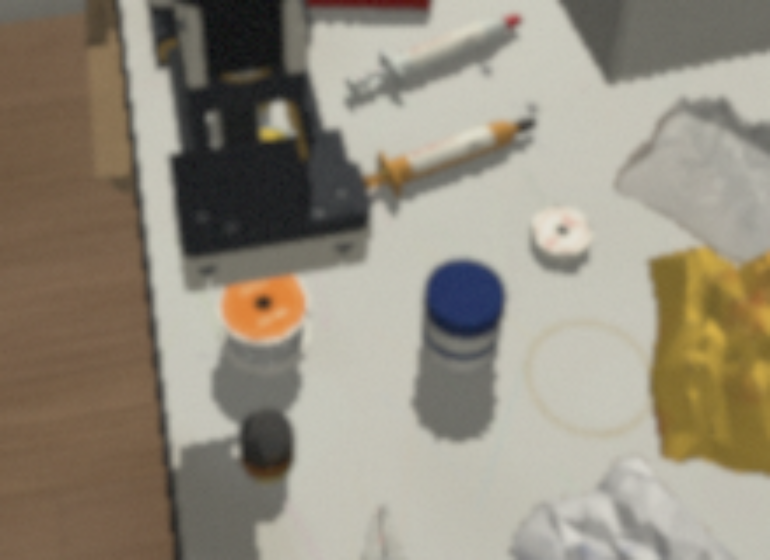

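The gripper body hangs above the orange spool (crop pixel (263,305)). The small jar at (266,440) sits behind it, and the path down is clear. Descending and gripping.

Call:
{"op": "carry_out", "data": {
  "claw": [6.4,6.4,6.4,6.4,6.4,6.4,4.0,4.0,4.0,4.0,4.0,4.0,4.0,4.0],
  "delta_pos": [
    [0.1,0.1,2.5],
    [0,0,2.5],
    [0,0,2],
    [0,0,1],
    [0,0,0.9],
    [0,0,0],
    [0,0,0],
    [0,0,0],
    [0,0,0],
    [0,0,0],
    [0,0,0],
    [0,0,0],
    [0,0,-2],
    [0,0,-3]
  ],
  "angular": [
    [0,0,0],
    [0,0,0],
    [0,0,0],
    [0,0,0],
    [0,0,0],
    [0,0,0],
    [0,0,0],
    [0,0,0],
    [0,0,0],
    [0,0,0],
    [0,0,0],
    [0,0,0],
    [0,0,0],
    [0,0,0]
  ]
}}

```text
clock: 6.2
position: [0.4276, -0.1911, 0.0673]
ee_rot: [-3.14, -0.002, 0.005]
force: [0.7, -0.8, -1.4]
width: 0.507
gripper_force: 25.0
```

Call:
{"op": "carry_out", "data": {
  "claw": [4,4,4,4,4,4,4,4,4,4,4,4,4,4,4,4],
  "delta_pos": [
    [0,0,-3],
    [0,0,-3],
    [0.4,-3,0],
    [0.4,-3,0],
    [0.4,-3,0],
    [0.4,-3,0],
    [0.3,-3,0],
    [0.3,-3,0],
    [0.3,-3,0],
    [0.3,-3,0],
    [0.3,-3,0],
    [0.2,-2.8,0],
    [0,0,2],
    [0,0,2],
    [0,0,2],
    [0,0,0]
  ],
  "angular": [
    [0,0,0],
    [0,0,0],
    [0,0,0],
    [0,0,0],
    [0,0,0],
    [0,0,0],
    [0,0,0],
    [0,0,0],
    [0,0,0],
    [0,0,0],
    [0,0,0],
    [0,0,0],
    [0,0,0],
    [0,0,0],
    [0,0,0],
    [0,0,0]
  ]
}}

```text
clock: 7.8
position: [0.4599, 0.1058, 0.0659]
ee_rot: [3.14, 0.002, -0.006]
force: [0.4, -0.1, -0.3]
width: 0.508
gripper_force: 25.0
```

```bash
python3 - <<'E'
from h import *
p=arm.get_image("side"); save('s2',cv2.resize(p["frame"][120:260,150:350],(800,560)))
E
```

```text
(no output)
```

View pics/s2.png

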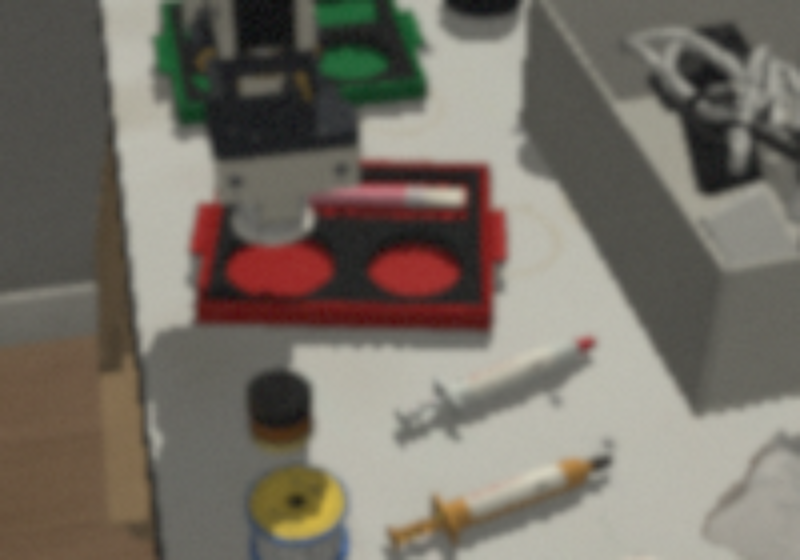

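The spool hangs over the large red well (crop (275,225), well at (281,268)). Lowering and releasing.

Call:
{"op": "carry_out", "data": {
  "claw": [4,4,4,4,4,5.8,5.8,5.8,5.8,5.8,5.8,5.8,5.8,5.8],
  "delta_pos": [
    [0,0,1.5],
    [0,0,1.5],
    [0,0,0.9],
    [0,0,0.5],
    [0,0,0],
    [0,0,0],
    [0,0,0],
    [0,0,0],
    [0,0,-1],
    [0,0,-2],
    [0,0,-3],
    [0,0,-3],
    [0,0,-3],
    [0,0,0]
  ],
  "angular": [
    [0,0,0],
    [0,0,0],
    [0,0,0],
    [0,0,0],
    [0,0,0],
    [0,0,0],
    [0,0,0],
    [0,0,0],
    [0,0,0],
    [0,0,0],
    [0,0,0],
    [0,0,0],
    [0,0,0],
    [0,0,0]
  ]
}}

```text
clock: 9.25
position: [0.4639, 0.1073, 0.1481]
ee_rot: [-3.14, -0.001, -0.011]
force: [-0.1, 1.1, -0.3]
width: 0.635
gripper_force: 0.0
```

Call:
{"op": "carry_out", "data": {
  "claw": [6.4,6.4,6.4,6.4,6.4,6.4,6.4,6.4,6.4,6.4,6.4,6.4,6.4,6.4,6.4,6.4,6.4,6.4],
  "delta_pos": [
    [0.6,3,0],
    [0.6,3,0],
    [0.6,3,0],
    [0.6,3,0],
    [0.6,3,0],
    [0.6,3,0],
    [0.6,3,0],
    [0.6,3,0],
    [0.6,3,0],
    [0.6,3,0],
    [0.6,2.3,0],
    [0,0,0],
    [0,0,3],
    [0,0,3],
    [0,0,3],
    [0,0,2],
    [0,0,1],
    [0,0,1]
  ],
  "angular": [
    [0,0,0],
    [0,0,0],
    [0,0,0],
    [0,0,0],
    [0,0,0],
    [0,0,0],
    [0,0,0],
    [0,0,0],
    [0,0,0],
    [0,0,0],
    [0,0,0],
    [0,0,0],
    [0,0,0],
    [0,0,0],
    [0,0,0],
    [0,0,0],
    [0,0,0],
    [0,0,0]
  ]
}}

```text
clock: 11.05
position: [0.5279, -0.2159, 0.0134]
ee_rot: [-3.141, -0.002, 0.0]
force: [-0.6, 0.2, -0.4]
width: 0.7
gripper_force: 0.0
```

Call:
{"op": "carry_out", "data": {
  "claw": [6.4,3.4,3.4,3.4,3.4,3.4,3.4,3.4,3.4,3.4,3.4,3.4,3.4],
  "delta_pos": [
    [0,0,0],
    [0,0,0],
    [0,0,0],
    [0,0,0],
    [0,0,0],
    [0,0,0],
    [0,0,0],
    [0,0,-2],
    [0,0,-3],
    [0,0,-3],
    [0,0,-3],
    [0,0,0],
    [0,0,0]
  ],
  "angular": [
    [0,0,0],
    [0,0,0],
    [0,0,0],
    [0,0,0],
    [0,0,0],
    [0,0,0],
    [0,0,0],
    [0,0,0],
    [0,0,0],
    [0,0,0],
    [0,0,0],
    [0,0,0],
    [0,0,0]
  ]
}}

```text
clock: 12.35
position: [0.528, -0.2167, 0.1241]
ee_rot: [3.141, 0.001, 0.002]
force: [-1.0, -0.0, -1.4]
width: 0.453
gripper_force: 25.0
```

Call:
{"op": "carry_out", "data": {
  "claw": [3.4,3.4,3.4,3.4,3.4,3.4,3.4,3.4,3.4,3.4,3.4,3.4,3.4,3.4,3.4,3.4,3.4,3.4],
  "delta_pos": [
    [0.1,-3,0],
    [0.1,-3,0],
    [0.1,-3,0],
    [0.1,-3,0],
    [0.1,-3,0],
    [0.1,-3,0],
    [0.1,-3,0],
    [0.1,-3,0],
    [0.1,-3,0],
    [0.35,-3.5,0],
    [0,0,0],
    [0,0,2],
    [0,0,3],
    [0,0,2],
    [0,0,1.5],
    [0,0,1],
    [0,0,0.8],
    [0,0,0]
  ],
  "angular": [
    [0,0,0],
    [0,0,0],
    [0,0,0],
    [0,0,0],
    [0,0,0],
    [0,0,0],
    [0,0,0],
    [0,0,0],
    [0,0,0],
    [0,0,0],
    [0,0,0],
    [0,0,0],
    [0,0,0],
    [0,0,0],
    [0,0,0],
    [0,0,0],
    [0,0,0],
    [0,0,0]
  ]
}}

```text
clock: 14.15
position: [0.5398, 0.0882, 0.0198]
ee_rot: [3.141, 0.001, -0.002]
force: [-0.4, 0.3, 0.5]
width: 0.448
gripper_force: 25.0
```

Call:
{"op": "carry_out", "data": {
  "claw": [5.2,5.2,5.2,5.2,5.2,5.2,5.2,5.2,5.2],
  "delta_pos": [
    [0,0,0],
    [0,0,0],
    [0,0,0],
    [0,0,-1],
    [0,0,-3],
    [0,0,-3],
    [0,0,-3],
    [0,0,-3],
    [0,0,0]
  ],
  "angular": [
    [0,0,0],
    [0,0,0],
    [0,0,0],
    [0,0,0],
    [0,0,0],
    [0,0,0],
    [0,0,0],
    [0,0,0],
    [0,0,0]
  ]
}}

```text
clock: 15.05
position: [0.5427, 0.0894, 0.1557]
ee_rot: [-3.14, -0.001, -0.012]
force: [0.5, -0.5, -0.7]
width: 0.567
gripper_force: 0.0
```

Call:
{"op": "carry_out", "data": {
  "claw": [6.8,6.8,6.8,6.8,6.8,6.8,6.8,6.8,6.8,6.8,6.8,6.8,6.8,6.8,6.8],
  "delta_pos": [
    [-1.4,2.7,0],
    [-1.4,2.7,0],
    [-1.4,2.7,0],
    [-1.4,2.7,0],
    [-1.4,2.7,0],
    [-1.4,2.7,0],
    [-1.5,2.7,0],
    [0,0,0],
    [0,0,2],
    [0,0,3],
    [0,0,3],
    [0,0,2],
    [0,0,2],
    [0,0,1.5],
    [0,0,0]
  ],
  "angular": [
    [0,0,0],
    [0,0,0],
    [0,0,0],
    [0,0,0],
    [0,0,0],
    [0,0,0],
    [0,0,0],
    [0,0,0],
    [0,0,0],
    [0,0,0],
    [0,0,0],
    [0,0,0],
    [0,0,0],
    [0,0,0],
    [0,0,0]
  ]
}}

```text
clock: 16.55
position: [0.4403, -0.0998, 0.0144]
ee_rot: [-3.141, -0.002, 0.005]
force: [0.7, 1.2, -0.2]
width: 0.744
gripper_force: 0.0
```

Call:
{"op": "carry_out", "data": {
  "claw": [4.4,4.4,4.4,4.4,4.4,4.4,4.4,4.4,4.4,4.4,4.4,4.4],
  "delta_pos": [
    [0,0,0],
    [0,0,0],
    [0,0,0],
    [0,0,0],
    [0,0,0],
    [0,0,0],
    [0,0,-2],
    [0,0,-3],
    [0,0,-3],
    [0,0,-3],
    [0,0,0],
    [0,0,0]
  ],
  "angular": [
    [0,0,0],
    [0,0,0],
    [0,0,0],
    [0,0,0],
    [0,0,0],
    [0,0,0],
    [0,0,0],
    [0,0,0],
    [0,0,0],
    [0,0,0],
    [0,0,0],
    [0,0,0]
  ]
}}

```text
clock: 17.75
position: [0.4416, -0.1009, 0.1263]
ee_rot: [3.141, 0.001, 0.003]
force: [-0.4, 0.3, -1.9]
width: 0.555
gripper_force: 25.0
```

Call:
{"op": "carry_out", "data": {
  "claw": [4.4,4.4,4.4,4.4,4.4,4.4,4.4,4.4,4.4,4.4,4.4,4.4,4.4,4.4,4.4,4.4,4.4,4.4,4.4],
  "delta_pos": [
    [0.2,-3.5,0],
    [0.2,-3.5,0],
    [0.2,-3.5,0],
    [0.2,-3.5,0],
    [0.2,-3.5,0],
    [0.2,-3.5,0],
    [0.2,-3.5,0],
    [0.2,-3.5,0],
    [0.2,-3.5,0],
    [0.2,-3.5,0],
    [0,-3.5,0],
    [0,-3.5,0],
    [0,0,0],
    [0,0,2],
    [0,0,3],
    [0,0,2],
    [0,0,1],
    [0,0,0],
    [0,0,0]
  ],
  "angular": [
    [0,0,0],
    [0,0,0],
    [0,0,0],
    [0,0,0],
    [0,0,0],
    [0,0,0],
    [0,0,0],
    [0,0,0],
    [0,0,0],
    [0,0,0],
    [0,0,0],
    [0,0,0],
    [0,0,0],
    [0,0,0],
    [0,0,0],
    [0,0,0],
    [0,0,0],
    [0,0,0],
    [0,0,0]
  ]
}}

```text
clock: 19.65
position: [0.4611, 0.3194, 0.0459]
ee_rot: [3.141, 0.001, -0.0]
force: [0.9, -0.1, -0.2]
width: 0.553
gripper_force: 25.0
```

```bash
python3 - <<'E'
from h import *
print(arm.observe()["position"])
p=arm.get_image("side"); a=cv2.resize(p["frame"][95:235,170:345],(700,560)); q=arm.get_image("top"); save('s3',a)
E
```

```text
[0.46112836 0.31937871 0.04589865]
```

View pics/s3.png

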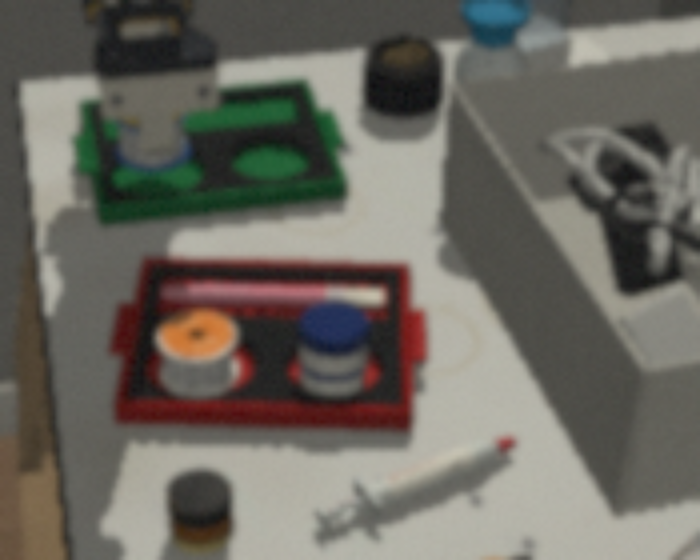

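Red tray: the orange spool at (198,350) and the flux jar at (335,350) are both down in their wells. The yellow spool hangs over the green large well (155,175). Seating it.

Call:
{"op": "carry_out", "data": {
  "claw": [4.4,4.4,4.4,4.4,6.1,6.1,6.1,6.1,6.1,6.1,6.1,6.1,6.1],
  "delta_pos": [
    [0.1,0,1],
    [0,0,1],
    [0,0,0.4],
    [0,0,0],
    [0,0,0],
    [0,0,0],
    [0,0,0],
    [0,0,-1],
    [0,0,-3],
    [0,0,-3],
    [0,0,-3],
    [0,0,-3],
    [0,0,0]
  ],
  "angular": [
    [0,0,0],
    [0,0,0],
    [0,0,0],
    [0,0,0],
    [0,0,0],
    [0,0,0],
    [0,0,0],
    [0,0,0],
    [0,0,0],
    [0,0,0],
    [0,0,0],
    [0,0,0],
    [0,0,0]
  ]
}}

```text
clock: 21.05
position: [0.4638, 0.3213, 0.1566]
ee_rot: [-3.137, -0.001, -0.009]
force: [-0.1, 0.4, 0.4]
width: 0.665
gripper_force: 0.0
```

Call:
{"op": "carry_out", "data": {
  "claw": [5.6,5.6,5.6,5.6,5.6,5.6,5.6,5.6,5.6,5.6,5.6,5.6,5.6,5.6,5.6,5.6,5.6,5.6],
  "delta_pos": [
    [-0.2,3.4,0],
    [-0.2,3.4,0],
    [-0.2,3.4,0],
    [-0.2,3.4,0],
    [-0.2,3.4,0],
    [-0.2,3.4,0],
    [-0.2,3.4,0],
    [-0.2,3.4,0],
    [-0.2,3.4,0],
    [0,3.4,0],
    [0,0,0],
    [0,0,2],
    [0,0,3],
    [0,0,3],
    [0,0,2],
    [0,0,2],
    [0,0,1.5],
    [0,0,0]
  ],
  "angular": [
    [0,0,0],
    [0,0,0],
    [0,0,0],
    [0,0,0],
    [0,0,0],
    [0,0,0],
    [0,0,0],
    [0,0,0],
    [0,0,0],
    [0,0,0],
    [0,0,0],
    [0,0,0],
    [0,0,0],
    [0,0,0],
    [0,0,0],
    [0,0,0],
    [0,0,0],
    [0,0,0]
  ]
}}

```text
clock: 22.85
position: [0.443, -0.0199, 0.0153]
ee_rot: [-3.141, -0.003, 0.005]
force: [0.0, 0.1, 0.4]
width: 0.614
gripper_force: 0.0
```

Call:
{"op": "carry_out", "data": {
  "claw": [2.8,2.8,2.8,2.8,2.8,2.8,2.8,2.8,2.8,2.8,2.8,2.8],
  "delta_pos": [
    [0,0,0],
    [0,0,0],
    [0,0,0],
    [0,0,0],
    [0,0,0],
    [0,0,0],
    [0,0,-2],
    [0,0,-3],
    [0,0,-3],
    [0,0,-3],
    [0,0,0],
    [0,0,0]
  ],
  "angular": [
    [0,0,0],
    [0,0,0],
    [0,0,0],
    [0,0,0],
    [0,0,0],
    [0,0,0],
    [0,0,0],
    [0,0,0],
    [0,0,0],
    [0,0,0],
    [0,0,0],
    [0,0,0]
  ]
}}

```text
clock: 24.05
position: [0.4446, -0.0208, 0.1273]
ee_rot: [3.141, 0.0, 0.003]
force: [-0.8, 0.6, -2.1]
width: 0.385
gripper_force: 25.0
```

Call:
{"op": "carry_out", "data": {
  "claw": [2.8,2.8,2.8,2.8,2.8,2.8,2.8,2.8,2.8,2.8,2.8,2.8,2.8,2.8,2.8,2.8,2.8,2.8],
  "delta_pos": [
    [1,-3.4,0],
    [1,-3.4,0],
    [1,-3.4,0],
    [1,-3.4,0],
    [1,-3.4,0],
    [1,-3.4,0],
    [1,-3.4,0],
    [1,-3.4,0],
    [1,-3.4,0],
    [0.8,-3.4,0],
    [0,0,0],
    [0,0,2],
    [0,0,3],
    [0,0,2],
    [0,0,1.5],
    [0,0,1],
    [0,0,0.9],
    [0,0,0]
  ],
  "angular": [
    [0,0,0],
    [0,0,0],
    [0,0,0],
    [0,0,0],
    [0,0,0],
    [0,0,0],
    [0,0,0],
    [0,0,0],
    [0,0,0],
    [0,0,0],
    [0,0,0],
    [0,0,0],
    [0,0,0],
    [0,0,0],
    [0,0,0],
    [0,0,0],
    [0,0,0],
    [0,0,0]
  ]
}}

```text
clock: 25.85
position: [0.5422, 0.3193, 0.0223]
ee_rot: [3.141, 0.001, 0.0]
force: [0.6, -0.6, -0.6]
width: 0.386
gripper_force: 25.0
```

Call:
{"op": "carry_out", "data": {
  "claw": [4.8,4.8,4.8,4.8,4.8,4.8,4.8,4.8,4.8],
  "delta_pos": [
    [0,0,0],
    [0,0,0],
    [0,0,0],
    [0,0,-1],
    [0,0,-3],
    [0,0,-3],
    [0,0,-3],
    [0,0,-3],
    [0,0,0]
  ],
  "angular": [
    [0,0,0],
    [0,0,0],
    [0,0,0],
    [0,0,0],
    [0,0,0],
    [0,0,0],
    [0,0,0],
    [0,0,0],
    [0,0,0]
  ]
}}

```text
clock: 26.75
position: [0.5441, 0.3213, 0.1583]
ee_rot: [-3.137, -0.001, -0.011]
force: [-0.6, 1.9, 1.2]
width: 0.529
gripper_force: 0.0
```

Call:
{"op": "carry_out", "data": {
  "claw": [3.6,3.6,3.6,3.6,3.6,3.6,3.6,3.6,3.6,3.6,3.6,3.6,3.6,3.6,3.6,3.6,3.6],
  "delta_pos": [
    [0.2,4.2,0],
    [0.2,4.2,0],
    [0.2,4.2,0],
    [0.2,4.2,0],
    [0.2,4.2,0],
    [0.2,4.2,0],
    [0.2,4.2,0],
    [0.2,4.2,0],
    [0,4.2,0],
    [0,3.7,0],
    [0,0,0],
    [0,0,0],
    [0,0,3],
    [0,0,3],
    [0,0,2.5],
    [0,0,0],
    [0,0,0]
  ],
  "angular": [
    [0,0,0],
    [0,0,0],
    [0,0,0],
    [0,0,0],
    [0,0,0],
    [0,0,0],
    [0,0,0],
    [0,0,0],
    [0,0,0],
    [0,0,0],
    [0,0,-0.115],
    [0,0,-0.115],
    [0,0,0],
    [0,0,0],
    [0,0,0],
    [0,0,0],
    [0,0,0]
  ],
  "force": 12
}}

```text
clock: 28.45
position: [0.5583, -0.0954, 0.0682]
ee_rot: [-3.12, -0.362, 0.001]
force: [0.1, -0.8, -0.0]
width: 0.393
gripper_force: 0.0
```

```bash
python3 - <<'E'
from h import *
p=arm.get_image("side"); print(proj(p,[.5584,-.0953,.008]),proj(p,arm.observe()["position"]))
save('s4',cv2.resize(p["frame"][95:275,170:370],(660,594)))
E
```

```text
[278.69876531 243.35287266] [280.837134  223.2922869]
```

View pics/s4.png

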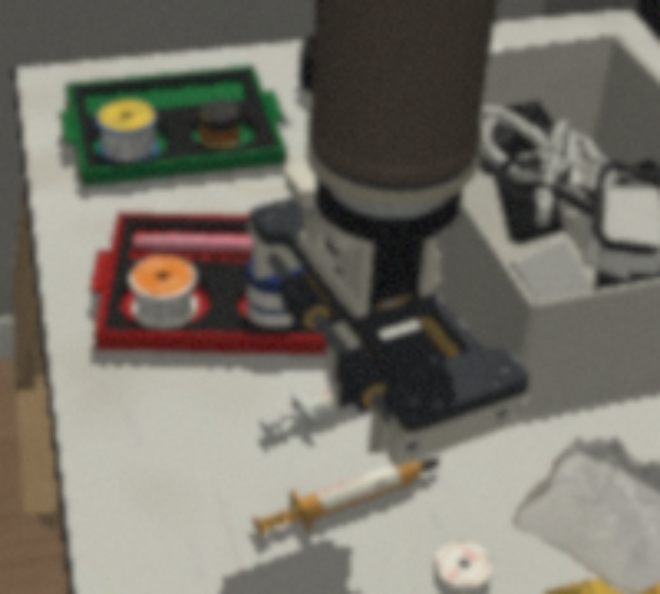

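All four round items are seated. The syringe barrel sits at crop (359,488), matching the projected grasp point (359,490). Grasping it.

Call:
{"op": "carry_out", "data": {
  "claw": [3.6,3.6,3.6,3.6,3.6,0.8,0.8,0.8,0.8,0.8,0.8,0.8,0.8,0.8,0.8,0.8,0.8,0.8],
  "delta_pos": [
    [0,0,2.5],
    [0,0,2],
    [0,0,1],
    [0,0,0.7],
    [0,0,0],
    [0,0,0],
    [0,0,0],
    [0,0,0],
    [0,0,0],
    [0,0,0],
    [0,0,0],
    [0,0,0],
    [0,0,-2],
    [0,0,-3],
    [0,0,-3],
    [0,0,-4],
    [0,0,0],
    [0,0,0]
  ],
  "angular": [
    [0,0,0],
    [0,0,0],
    [0,0,0],
    [0,0,0],
    [0,0,0],
    [0,0,0],
    [0,0,0],
    [0,0,0],
    [0,0,0],
    [0,0,0],
    [0,0,0],
    [0,0,0],
    [0,0,0],
    [0,0,0],
    [0,0,0],
    [0,0,0],
    [0,0,0],
    [0,0,0]
  ]
}}

```text
clock: 30.3
position: [0.5588, -0.0957, 0.1266]
ee_rot: [3.12, 0.361, 0.003]
force: [-1.0, 0.4, -1.0]
width: 0.164
gripper_force: 12.0
```

Call:
{"op": "carry_out", "data": {
  "claw": [0.8,0.8,0.8,0.8,0.8,0.8,0.8,0.8,0.8,0.8,0.8,0.8,0.8,0.8,0.8,0.8,0.8,0.8,0.8,0.8],
  "delta_pos": [
    [0,0,0],
    [0,0,0],
    [-0.4,-4,0],
    [-0.4,-4,0],
    [-0.4,-4,0],
    [-0.4,-4,0],
    [-0.4,-4,0],
    [-0.4,-4,0],
    [-0.4,-4,0],
    [-0.4,-4,0],
    [-0.4,-4,0],
    [-0.4,-4,0],
    [-0.4,-4,0],
    [-0.2,-4.2,0],
    [0,0,0],
    [0,0,2],
    [0,0,3],
    [0,0,2],
    [0,0,0],
    [0,0,0]
  ],
  "angular": [
    [0,0,0.115],
    [0,0,0.115],
    [0,0,0],
    [0,0,0],
    [0,0,0],
    [0,0,0],
    [0,0,0],
    [0,0,0],
    [0,0,0],
    [0,0,0],
    [0,0,0],
    [0,0,0],
    [0,0,0],
    [0,0,0],
    [0,0,0],
    [0,0,0],
    [0,0,0],
    [0,0,0],
    [0,0,0],
    [0,0,0]
  ]
}}

```text
clock: 32.3
position: [0.5115, 0.3858, 0.0549]
ee_rot: [3.14, 0.001, -0.002]
force: [-0.4, 0.7, 0.9]
width: 0.167
gripper_force: 12.0
```

```bash
python3 - <<'E'
from h import *
p=arm.get_image("side"); print(arm.observe()["position"])
save('s5',cv2.resize(p["frame"][85:185,170:290],(720,600)))
E
```

```text
[0.5121515  0.38641307 0.05597214]
```

View pics/s5.png

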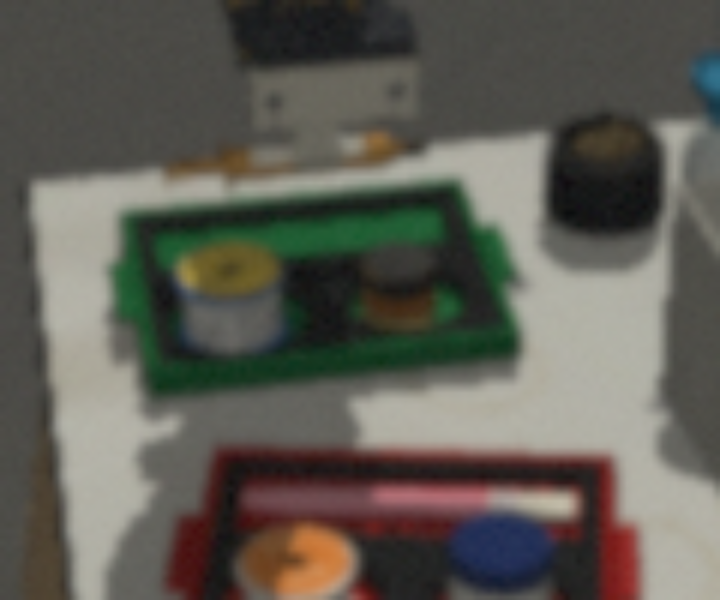

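The syringe is level and lined up with the green slot (crop (290,155); slot row about 230). Lowering to just above the floor and releasing.

Call:
{"op": "carry_out", "data": {
  "claw": [0.8,0.8,0.8,0.8,0.8,2.6,2.6,2.6,2.6,2.6,2.6,2.6,2.6,2.6,2.6],
  "delta_pos": [
    [0,0,1.5],
    [0,0,1.3],
    [0,0,1],
    [0,0,0],
    [0,0,0],
    [0,0,0],
    [0,0,0],
    [0,0,0],
    [0,0,0],
    [0,0,-1],
    [0,0,-3],
    [0,0,-4],
    [0,0,-4],
    [0,0,-4],
    [0,0,-4]
  ],
  "angular": [
    [0,0,0],
    [0,0,0],
    [0,0,0],
    [0,0,0],
    [0,0,0],
    [0,0,0],
    [0,0,0],
    [0,0,0],
    [0,0,0],
    [0,0,0],
    [0,0,0],
    [0,0,0],
    [0,0,0],
    [0,0,0],
    [0,0,0]
  ]
}}

```text
clock: 33.85
position: [0.5117, 0.3864, 0.2204]
ee_rot: [-3.141, -0.001, -0.001]
force: [0.1, 1.3, -0.4]
width: 0.282
gripper_force: 0.0
```

Call:
{"op": "carry_out", "data": {
  "claw": [2.6,2.6,2.6,2.6,2.6,2.6,2.6,2.6,2.6,2.6,2.6],
  "delta_pos": [
    [0,4,0],
    [0,4,0],
    [0,4,0],
    [0,4,0],
    [0,4,0],
    [0,4,0],
    [0,4,0],
    [0,4,0],
    [0,4,0],
    [0,4,0],
    [0,4,0]
  ],
  "angular": [
    [0,0,0],
    [0,0,0],
    [0,0,0],
    [0,0,0],
    [0,0,0],
    [0,0,0],
    [0,0,0],
    [0,0,0],
    [0,0,0],
    [0,0,0],
    [0,0,0]
  ]
}}

```text
clock: 34.95
position: [0.5121, -0.055, 0.2187]
ee_rot: [3.142, 0.001, 0.002]
force: [0.9, 0.3, 0.0]
width: 0.282
gripper_force: 0.0
```

```bash
cat > chk.py <<'E'
from h import *
T={'orange_spool':(.4605,.107),'flux_jar':(.5405,.088),'yellow_spool':(.461,.32),'amber_jar':(.543,.32)}
P={n:arm.get_image(n) for n in("side","top")}
for n,p in P.items():
  for l,t in T.items():
    r,h=D[l]; r,h=r/1e3,h/1e3
    # full silhouette is partly hidden by the foam: compare the place_of origin at floor height
    print(n,l,t,[ (ray(p,q["centre"],.005)[:2].round(3).tolist(),round(q["conf"],2)) for q in arm.place_of(l,p) if np.linalg.norm(ray(p,q["centre"],.005)[:2]-t)<.04])
  print(n,[ray(p,q["centre"],.009)[:2].round(3).tolist() for q in arm.place_of('amber_syringe',p)])
a=cv2.resize(P["side"]["frame"][100:220,170:290],(600,600)); b=cv2.resize(P["top"]["frame"][155:255,95:265],(800,470))
save('f1',a); save('f2',b)
E
python3 chk.py
```

```text
side orange_spool (0.4605, 0.107) [([0.462, 0.11], 0.6)]
side flux_jar (0.5405, 0.088) [([0.539, 0.085], 0.76)]
side yellow_spool (0.461, 0.32) [([0.471, 0.328], 0.87)]
side amber_jar (0.543, 0.32) [([0.541, 0.314], 0.4)]
side [[0.502, 0.371]]
top orange_spool (0.4605, 0.107) [([0.461, 0.106], 0.81)]
top flux_jar (0.5405, 0.088) [([0.539, 0.093], 0.65)]
top yellow_spool (0.461, 0.32) [([0.466, 0.318], 0.72)]
top amber_jar (0.543, 0.32) [([0.532, 0.32], 0.49)]
top [[0.496, 0.391]]
```

View pics/f1.png

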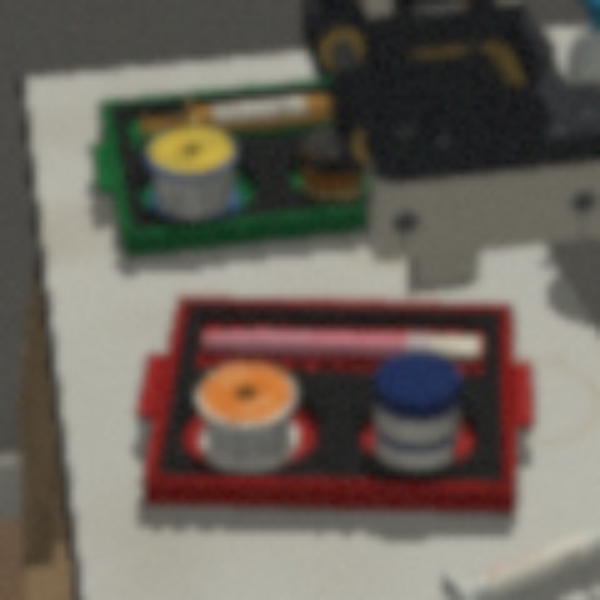

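View pics/f2.png

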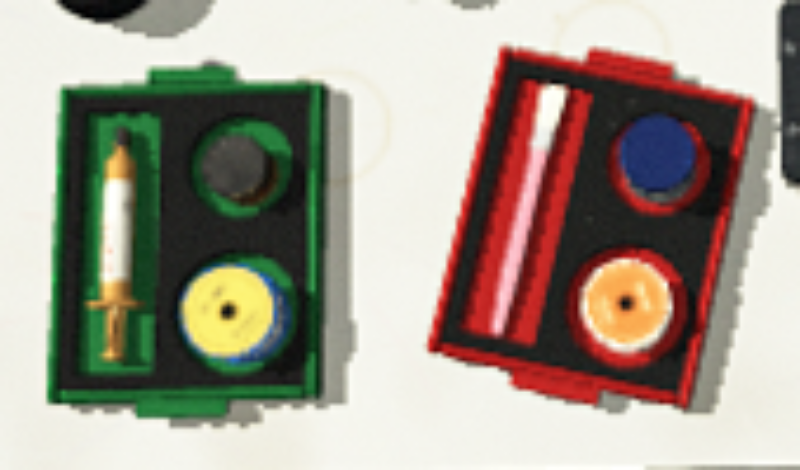

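In the top view every item sits centred in its own cut-out, and the syringe lies inside the green slot. The clear syringe and the wick spool weren't touched, and the gripper is well clear. Handing in.

```bash
python3 -c "
from cell import arm
print(arm.sign_off())"
```

```text
the job is handed in; nothing more can be done
None
```

Both kits are made up and the job is handed in at about 35 s on the robot's clock: the final pictures showed all five things seated in their own cut-outs, with the clear syringe and wick spool left alone, but `sign_off()` gave no verdict.

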